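# Load a chip carrier under the bonder's drag spring

## Robot

A 6-joint arm with a two-finger parallel gripper is mounted at the origin on the work surface. World frame = base frame: x ahead of the robot, y to its left, z up, the work surface at z = 0. Lengths are in m, angles in rad, forces in N, time in s.
With the tool pointing down it reaches from about 0.2 to 0.875 m from the base axis. Payload 3.4 kg.
Tool frame: the origin (TCP) lies at the very end of the fingers, on their centre line; the grasp point (between the pads) lies 19 mm behind it; z points along the fingers, y is the direction in which the jaws open and shut (so a half turn about z gives the same grasp; the last joint's range is limited). The gripper opens to 94 mm and grips with 3 to 60 N. Pads are 16 mm wide; open, the fingers measure 119 mm over their backs; the gripper's body (75 mm by 177 mm) begins 78 mm behind the grasp point.
Start: joints at [-1.354, 0.276, 1.505, -0, 1.361, -0.121], TCP at [0.191, -0.543, 0.205] pointing down, gripper open.
Joint ranges: [-2.89, 2.89], [-0.75, 2.08], [0.22, 2.7], [-1.18, 4.32], [0.11, 2.71], [-2.7, 2.7]. Speed limits (rad/s): [2.57, 2.57, 3.14, 3.14, 3.14, 3.14].

## Interface

Orientations are given as a unit quaternion [x, y, z, w].
In Python, from rig import robot, jaws, optics, job, readout gives the robot as it stands. Calls block until the motion is done:
- robot.move_ptp(position, orientation): joint-space move of the TCP to a pose.
- robot.line_to(position, rot=None, max_speed=0.15, max_force=None): straight line of the TCP; rot=None keeps the orientation; max_speed is the mean speed in m/s. With max_force (N) it stops when the force on the tool has changed by that much, and returns True; else False.
- robot.goto_joints(angles): joint-space move.
- jaws.set_gripper(opening, effort=None): finger opening in m; effort is the grip in N (None keeps the last); returns when the fingers have stopped.
- robot.hold(seconds).
- robot.ik(position, orientation): joint angles nearest the present ones, or None.
- optics.get_image(name): name is "scene" or "side" or "wrist"; returns (picture, depth): 384x512x3 uint8, red, green, blue; 384x512 float32, m along the optical axis (not along the pixel's ray), 0 where there is no reading.
- optics.camera_params(name): a dict with "camera_matrix" (3x3 intrinsics, pixels), "D" ([k1, k2, p1, p2, k3] as OpenCV has them; the pictures are not rectified), "pose" (4x4, takes a point from camera to world coordinates). Camera axes: x right, y down, z forward; pixel columns grow to the right and rows downward; lengths in m; the calibration is good to about 2 mm. A picture is of the moment at which its call begins: read the wrist's pose just before it. camera_params takes no time and is no camera call; for the wrist camera it gives the pose at the moment of the call.
A pose or a line that the arm cannot do raises robot.PlanningError and nothing moves.
- job.job_done(): hands the job in, once; it reports no verdict.
Trained networks look in the newest picture that a camera, given by its name, has taken for a name from the list of things; names that differ only in an ending like _2 or _b are one class to them, and where a whole thing is asked for, a point or a joint stands for the part that bears it (a point fixed in the world has none). Each returns a list of dicts, best first, with "score" (0 to 1); they miss things now and then, are a little off and sometimes report something else, mostly with a low value. They report only what shows in the picture. A call takes as long as a camera call.
- optics.search_frame(camera, target): "centre" ([x, y, z] in m, in world coordinates, good to about 4 mm: the middle of the surface that is visible of it).
Readings, each from a call of its own:
- readout.read_clock(): time.
- readout.read_joint_positions(): joint angles.
- readout.read_joint_velocities(): joint speeds.
- readout.read_joint_torque(): joint torques, N m.
- readout.read_tcp_pos(): TCP position.
- readout.read_ee_rot(): TCP orientation.
- readout.read_contact_force(): force on the tool from outside, world axes, zero at the start.
- readout.read_ft_torque(): the same for the moment, N m.
- readout.read_gripper_width(): finger opening in m.
Only numpy, scipy, OpenCV 4.12 (cv2) and the standard library are available. Lean on these libraries where they do the work, as an engineer would, in place of code of your own. Each camera call takes 0.05 s, during which the arm holds its last target.

## Task

Load the chip carrier into the wire bonder's workholder with your fingertips: press it down hard on its black thumb pad so that the sprung bed sinks, and, keeping it pressed down, slide it under the blue bridge and the steel leaf spring until it is fully home against the red stop and the bed springs up again behind it. Do not lift or tip the carrier out of its track, do not disturb the other things on the table, and leave the carrier lying there untouched.

Things in the scene. Friction and masses are not known exactly. Their poses are not given: they have to be found in the camera images.
- workholder: fixed grey base 250 x 120 x 12 mm, origin at the centre of its underside on the table (z 0). Its x axis is the sliding direction (to the red stop), z up. Sprung brass bed at x -112 to -33 mm, then fixed steel deck at x -32 to 108, top z 25. Two dark side rails (inner faces y +-31.5, 10 mm thick, tops z 36) guide the carrier
- bridge (a point): centre of the blue bridge bar's underside, 35 mm above the table, at workholder x 27 mm. The bar is 12 mm (x) by 104 mm (y), 12 mm tall, top at z 47. A raised carrier butts against it; only pressed down to the deck (carrier top at z 33) does it pass under
- stop (a point): point on the red end stop's face, at workholder x 90 mm, y 0, z 30 mm; the stop's top is at z 38. The carrier's front edge meets it when fully home
- carrier: loose aluminium plate 120 (x) x 60 (y) x 8 mm, 150 g, brass pads and black chips on its front half; x points to the stop. Origin: centre of its underside. Starts on the raised bed at workholder x -49 to -42, z 32 mm; fully home at x 30, z 25 mm, its rear edge 3 mm past the bed. Orange rib (x -24 to -16, 44 mm wide, 6 mm tall) on top ahead of the thumb pad, to push against
- pad (a point): centre of the flat black thumb pad (28 mm in x, 50 mm in y) on top of the carrier, 42 mm behind the carrier's origin, 8 mm above its underside; the orange rib's rear face is 18 mm ahead of it. Still 33 mm behind the bridge bar when the carrier is home
- bed (a joint): sinking of the brass bed in m: 0 = up (top z 32 mm), 0.007 = fully down, flush with the deck. Spring 5 N at the top, 8 N at the bottom. It pushes the carrier's rear up as long as any of it is over the bed, so keep 12 to 20 N on the pad all the way to the stop. It springs back to 0 behind the carrier
- leaf (a joint): angle in rad of the steel two-strip leaf spring hinged on the stop side of the bridge, sloping down to 29 mm above the table at workholder x = 78 mm: 0 = at rest, about 0.1 when the carrier lies under it. It presses with about 3 N and drags on the carrier
- spool: small brass wire spool, 48 mm diameter, 22 mm tall, standing near the far side of the workholder; bystander, origin at its underside; leave alone
- dish: round clear closed dish, 80 mm diameter, 14 mm tall, near the workholder's robot side; bystander, origin at its underside; leave alone
- jar: small amber jar with black lid, 48 mm diameter, 55 mm tall; bystander, origin at its underside; leave alone
- driver: small screwdriver with red handle, 150 mm long, lying; bystander, origin at its underside; leave alone
- tweezers: steel tweezers, 130 mm long, lying; bystander, origin at its underside; leave alone
- brush: blue-handled brush, 140 mm long, lying; bystander, origin at its underside; leave alone

How it is judged:
On the way, in this order (a step that is already met when the one before it is completed fails the run):
1. the carrier is pressed down, with the bed sunk at least 5.5 mm, before it has passed under the spring (value of joint bed above 0.0055 m and value of joint leaf below 0.03 rad), for 0.1 s.
2. the carrier's nose has slid under the leaf spring while the robot presses on it (value of joint leaf above 0.05 rad and contact force between the fingers and carrier above 2 N), for 0.05 s.
At the end, for the whole second after the job is handed in: the carrier lies flat on the deck (tilt under 0.03 rad, underside within 2.5 mm of the deck), at most 2.8 mm short of the red stop, at rest with the leaf spring lifted on it (over 0.05 rad), and the bed is back up behind it (within 1.5 mm) (x of carrier in the frame of workholder between 0.0272 and 0.033 m and z of carrier in the frame of workholder below 0.0275 m and angle between carrier's own z axis and vertical below 0.03 rad and value of joint bed below 0.0015 m and value of joint leaf above 0.05 rad and linear speed of carrier below 0.01 m/s); the robot touches nothing.
It fails at once if the carrier is lifted more than 8 mm above its starting height (height (world z) of carrier above 0.04 m).
It fails at once if the carrier is tipped by more than 0.2 rad (angle between carrier's own z axis and vertical above 0.2 rad).
It fails at once if a bystander is moved by more than 15 mm (distance of any of spool, dish, jar, driver, tweezers, brush from where it was at the start of the episode above 0.015 m).
It also fails if it takes over 48 s, if anything falls off the work surface, if the arm or the gripper's body presses on something with over 40 N, if the wrist force passes 120 N, or if a joint passes its speed limit or range.

## Working session

There is one attempt and no reset: what is moved stays moved. The work goes in short steps, each a Python script; the robot and the scene stay as the last script left them, time stands still between calls to the robot, and variables do not carry over. Pictures are saved under pics/ and viewed, and the job is handed in when it is done.

```bash
ls; mkdir -p pics; python3 - <<'E'
from rig import robot, jaws, optics, job, readout
import cv2, numpy as np
for n in ["scene","side","wrist"]:
    p,d=optics.get_image(n)
    cv2.imwrite(f"pics/{n}0.png",p[:,:,::-1]); np.save(f"{n}0.npy",d)
    print(n,np.round(optics.camera_params(n)["pose"],3).tolist(),optics.camera_params(n)["camera_matrix"])
for t in ["workholder","carrier","pad","bridge","stop"]:
    for n in ["scene","side"]:
        print(t,n,[(np.round(r["centre"],3).tolist(),round(r["score"],2)) for r in optics.search_frame(n,t)][:2])
print(readout.read_clock(),readout.read_contact_force(),readout.read_ee_rot(),readout.read_gripper_width())
E
```

```text
pics
scene [[0.267, 0.514, -0.816, 1.253], [0.964, -0.157, 0.217, -0.201], [-0.016, -0.844, -0.537, 0.543], [0.0, 0.0, 0.0, 1.0]] [[356.30889349   0.         255.57020735]
 [  0.         356.30889349 193.68700499]
 [  0.           0.           1.        ]]
side [[0.971, -0.173, 0.167, 0.292], [-0.241, -0.694, 0.679, -0.985], [-0.002, -0.699, -0.715, 1.098], [0.0, 0.0, 0.0, 1.0]] [[462.03763445   0.         255.86009462]
 [  0.         462.03763445 193.61579001]
 [  0.           0.           1.        ]]
wrist [[0.331, -0.906, -0.263, 0.268], [-0.944, -0.318, -0.091, -0.514], [-0.001, 0.278, -0.96, 0.385], [0.0, 0.0, 0.0, 1.0]] [[267.56267607   0.         254.37765598]
 [  0.         267.56267607 192.11147267]
 [  0.           0.           1.        ]]
workholder scene [([0.574, 0.038, 0.021], 0.74), ([0.601, -0.384, 0.003], 0.47)]
workholder side [([0.516, 0.025, 0.025], 0.66)]
carrier scene [([0.545, 0.114, 0.039], 0.88), ([0.599, -0.38, -0.0], 0.58)]
carrier side [([0.546, 0.116, 0.036], 0.84)]
pad scene [([0.55, 0.117, 0.04], 0.64)]
pad side [([0.543, 0.112, 0.042], 0.9), ([0.528, 0.02, 0.037], 0.19)]
bridge scene [([0.575, 0.038, 0.026], 0.84)]
bridge side []
stop scene [([0.573, 0.038, 0.02], 0.83)]
stop side [([0.519, 0.019, 0.02], 0.9)]
0.65 [ 0.47477919 -0.2660181  -0.56495645] [9.85769920e-01 1.68100156e-01 5.15094542e-06 5.82868480e-05] 0.09403677183455085
```

View pics/scene0.png

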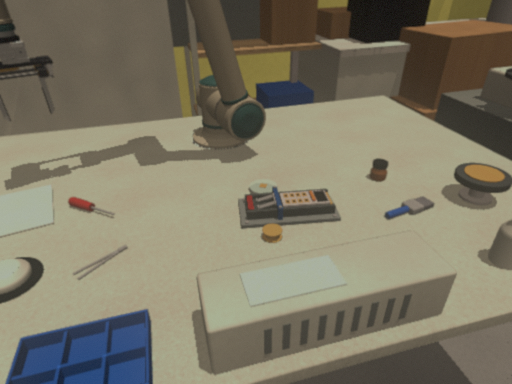

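View pics/side0.png

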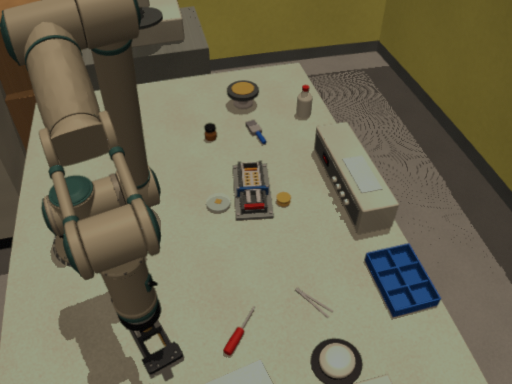

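```bash
python3 - <<'E'
from rig import robot, jaws, optics, job, readout
import cv2, numpy as np
from scipy.spatial.transform import Rotation as R
# tool z down, tool y along world x approx (across track); try yaw options
for yaw in [90,-90,80,100]:
    q=(R.from_euler('z',yaw,degrees=True)*R.from_euler('x',180,degrees=True)).as_quat()
    j=robot.ik([0.545,0.12,0.15],q); print(yaw,None if j is None else np.round(j,2))
E
```

```text
90 [ 0.09  0.29  1.63 -0.    1.22  0.09]
-90 None
80 [ 0.09  0.29  1.63 -0.    1.22  0.27]
100 [ 0.09  0.29  1.63 -0.    1.22 -0.08]
```

View pics/wrist0.png

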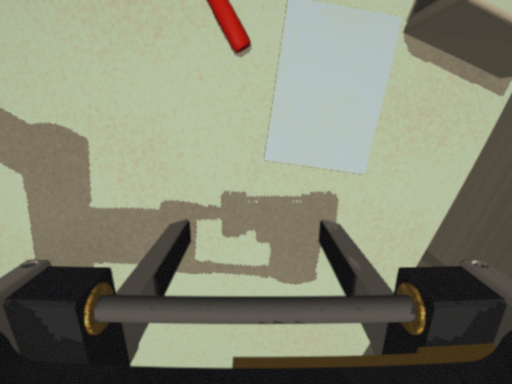

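```bash
python3 - <<'E'
from rig import robot, jaws, optics, job, readout
import cv2, numpy as np
from scipy.spatial.transform import Rotation as R
q=(R.from_euler('z',90,degrees=True)*R.from_euler('x',180,degrees=True)).as_quat()
robot.move_ptp([0.54,-0.03,0.22],q)
P=optics.camera_params("wrist")
p,d=optics.get_image("wrist")
np.savez("w1.npz",p=p,d=d,K=P["camera_matrix"],D=P["D"],T=P["pose"])
cv2.imwrite("pics/wrist1.png",cv2.resize(p[:,:,::-1],(768,576)))
print(P["pose"],P["D"])
for t in ["workholder","carrier","pad","bridge","stop","spool","dish"]:
    print(t,[(np.round(r["centre"],4).tolist(),round(r["score"],2)) for r in optics.search_frame("wrist",t)][:2])
print(readout.read_clock(),readout.read_tcp_pos())
E
```

```text
[[ 9.99998351e-01 -1.76864575e-03  4.11521502e-04  5.40427798e-01]
 [-1.58275249e-03 -9.60023315e-01 -2.79915576e-01  5.17916926e-02]
 [ 8.90141732e-04  2.79914463e-01 -9.60024531e-01  3.99608636e-01]
 [ 0.00000000e+00  0.00000000e+00  0.00000000e+00  1.00000000e+00]] [-0.05043827  0.          0.          0.          0.        ]
workholder [([0.5333, 0.05, 0.0203], 0.77)]
carrier [([0.5469, 0.1183, 0.0426], 0.71)]
pad [([0.5472, 0.1185, 0.038], 0.58)]
bridge [([0.5327, 0.0415, 0.0263], 0.97)]
stop [([0.5274, 0.0422, 0.0273], 0.83), ([0.4134, -0.3787, 0.0113], 0.5)]
spool [([0.6198, 0.0066, 0.0168], 0.82)]
dish [([0.4215, 0.0454, 0.0158], 0.95)]
3.2667 [ 0.54000218 -0.03025112  0.21998236]
```

View pics/wrist1.png

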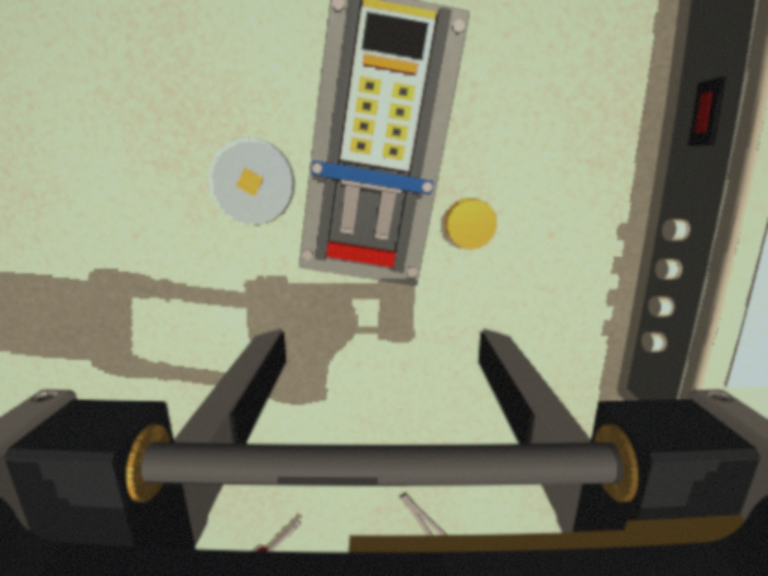

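```bash
cat > h.py <<'E'
import numpy as np, cv2
def proj_to_plane(f,uv,z):
    K,D,T=f["K"],f["D"],f["T"]
    n=cv2.undistortPoints(np.array(uv,float).reshape(-1,1,2),K,np.array(D)).reshape(-1,2)
    r=np.c_[n,np.ones(len(n))]@T[:3,:3].T
    o=T[:3,3]
    z=np.broadcast_to(z,len(n))
    return o+r*((z-o[2])/r[:,2])[:,None]
E
python3 - <<'E'
import numpy as np,cv2
f=np.load("w1.npz")
c=f["p"][0:200,190:325,::-1]
cv2.imwrite("pics/crop1.png",cv2.resize(c,None,fx=3,fy=3,interpolation=cv2.INTER_CUBIC))
E
```

```text
(no output)
```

View pics/crop1.png

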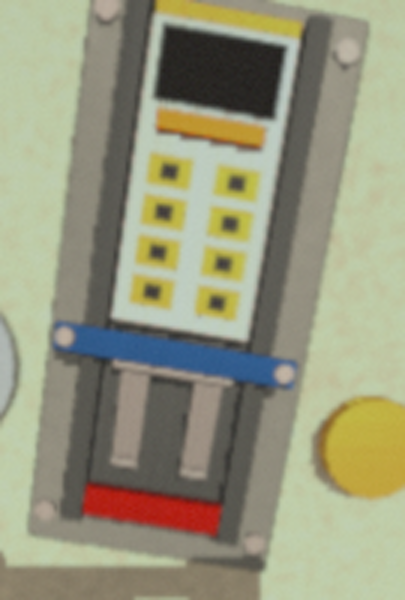

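```bash
python3 - <<'E'
import numpy as np
from h import *
from scipy.optimize import least_squares
f=np.load("w1.npz")
# crop px, holder coords (mm) x,y,z ; flag carrier
W=[((28,533),125,-60,12),((263,570),125,60,12),((369,18),-125,60,12),
   ((55,322),21,-52,47),((298,362),21,52,47),((295,388),33,52,47),((52,347),33,-52,47)]
C=[((163,27),-56,-25,40),((286,42),-56,25,40),((278,119),-28,25,40),((155,98),-28,-25,40),((112,320),60,-30,40),((247,341),60,30,40)]
def pts(L): 
    uv=np.array([l[0] for l in L])/3+[190,0]-0.33
    return proj_to_plane(f,uv,np.array([l[3] for l in L])/1e3)[:,:2], np.array([l[1:3] for l in L])/1e3
pw,lw=pts(W); pc,lc=pts(C)
def fit(p,l):
    def r(x):
        c,s=np.cos(x[2]),np.sin(x[2]); return (l@np.array([[c,s],[-s,c]])+x[:2]-p).ravel()
    s=least_squares(r,[0.54,0.06,-1.6]); print(np.round(s.x,4),np.round(s.fun.reshape(-1,2)*1e3,1).tolist()); return s.x
w=fit(pw,lw); c=fit(pc,lc)
d=c[:2]-w[:2]; a=w[2]
print("carrier in holder",d@[np.cos(a),np.sin(a)],d@[-np.sin(a),np.cos(a)])
pad=c[:2]+-.042*np.array([np.cos(c[2]),np.sin(c[2])]);print("pad",pad)
E
```

```text
[ 0.537   0.0746 -1.7331] [[-0.6, -0.9], [0.9, -1.0], [0.6, 0.1], [0.2, 1.2], [-0.0, 1.0], [-1.0, 0.0], [-0.0, -0.5]]
[ 0.5446  0.1169 -1.7297] [[0.2, 1.5], [0.6, -1.1], [-1.2, -0.3], [-0.7, -0.2], [-0.0, 0.4], [1.2, -0.3]]
carrier in holder -0.042900288597973076 0.0006517636548354442
pad [0.55126658 0.158322  ]
```

```bash
cat > g.py <<'E'
from rig import robot, jaws, optics, job, readout
import numpy as np
from scipy.spatial.transform import Rotation as R
W=np.array([0.537,0.0746]); A=-1.7331
ux=np.array([np.cos(A),np.sin(A)]); uy=np.array([-ux[1],ux[0]])
Q=(R.from_euler('z',A+np.pi)*R.from_euler('x',np.pi)).as_quat()
def wh(x,y,z): return [*(W+ux*x+uy*y),z]
def inv(p): d=np.array(p[:2])-W; return np.array([d@ux,d@uy,p[2]])
def F(b=np.zeros(3)):
    f=np.array(readout.read_contact_force())-b; return np.array([f[:2]@ux,f[:2]@uy,f[2]])
E
python3 - <<'E'
from g import *
jaws.set_gripper(0.012,10)
x0=-0.0429-0.042+0.0085
robot.move_ptp(wh(x0,0,0.10),Q)
robot.line_to(wh(x0,0,0.05))
robot.hold(0.2)
b=np.array(readout.read_contact_force()); np.save("b.npy",b)
print(b,inv(readout.read_tcp_pos()),readout.read_gripper_width())
r=robot.line_to(wh(x0,0,0.030),max_speed=0.02,max_force=14)
print(r,F(b),np.round(inv(readout.read_tcp_pos()),4))
robot.hold(0.3); print(F(b),np.round(inv(readout.read_tcp_pos()),4),readout.read_clock())
import cv2
P=optics.camera_params("wrist");p,d=optics.get_image("wrist")
cv2.imwrite("pics/w2.png",cv2.resize(p[:,:,::-1],(768,576)))
E
```

```text
[0.00690785 0.72127315 0.1556776 ] [-0.07648502  0.00113453  0.05134326] 0.01190559312174511
True [ 0.33763963 -0.40347954  6.18190118] [-0.0765 -0.      0.0334]
[0.78264521 0.0248436  5.52233024] [-0.0765 -0.      0.0335] 7.25
```

View pics/w2.png

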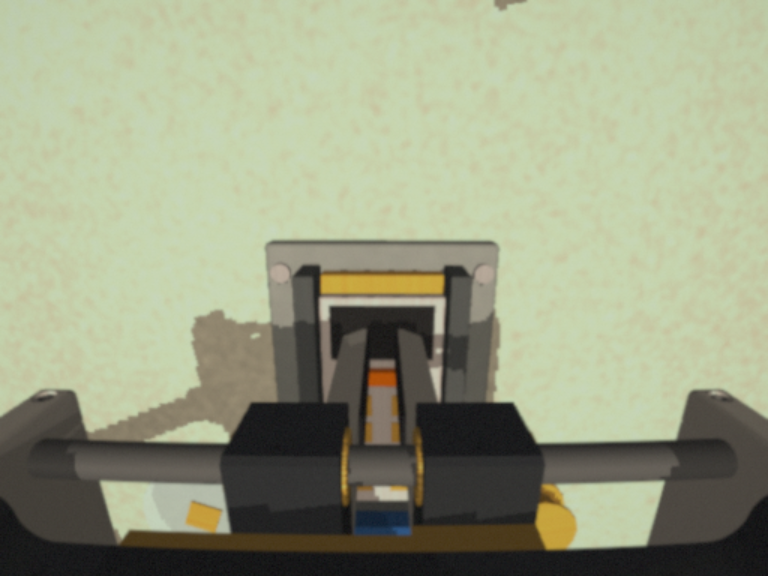

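```bash
python3 - <<'E'
from g import *
b=np.load("b.npy")
for z in [0.0328,0.0323,0.0318,0.0313]:
    robot.line_to(wh(-0.0765,0,z),max_speed=0.02); robot.hold(0.1)
    f=F(b); print(z,np.round(f,1),np.round(inv(readout.read_tcp_pos()),4),readout.read_clock())
    if f[2]>15: break
E
```

```text
0.0328 [ 2.  -0.6  5.7] [-0.0765 -0.      0.0333] 7.65
0.0323 [ 2.2 -2.1  9.1] [-0.0765 -0.      0.0332] 8.0
0.0318 [ 1.8 -1.8 11. ] [-0.0765  0.      0.0332] 8.35
0.0313 [ 0.9 -3.  13.6] [-0.0765  0.      0.0331] 8.7
```

```bash
python3 - <<'E'
from g import *
b=np.load("b.npy")
z=0.0309; x=-0.0765
robot.line_to(wh(x,0,z),max_speed=0.02); robot.hold(0.15)
print(np.round(F(b),1))
for i in range(7):
    x+=0.007
    robot.line_to(wh(x,0,z),max_speed=0.025)
    f=np.mean([F(b) for _ in range(3)],0)
    print(round(x,4),round(z,4),np.round(f,1),np.round(inv(readout.read_tcp_pos()),4),readout.read_clock())
    z-=np.clip((16-f[2])/6000,-0.0006,0.0006)
    if f[0]<-20: break
E
```

```text
[ 2.6 -4.6 16.5]
-0.0695 0.0309 [-4.5 -2.5 12.6] [-0.0726  0.0014  0.0332] 9.5333
-0.0625 0.0303 [-10.4  -3.3  15. ] [-0.0673  0.0017  0.0332] 9.9667
-0.0555 0.0302 [-9.6 -3.2 16.9] [-0.0605  0.0018  0.0332] 10.4
-0.0485 0.0303 [-9.4 -3.5 15.7] [-0.0532  0.0017  0.0332] 10.8333
-0.0415 0.0303 [-9.8 -3.4 16. ] [-0.0463  0.0017  0.0332] 11.2667
-0.0345 0.0303 [-9.9 -3.3 16.1] [-0.0393  0.0017  0.0331] 11.7
-0.0275 0.0303 [-10.9  -3.5  17. ] [-0.0323  0.0017  0.0332] 12.1333
```

```bash
python3 - <<'E'
from g import *
b=np.load("b.npy")
z=0.0303; x=-0.0275
for i in range(12):
    x+=0.005 if i<5 else 0.002
    robot.line_to(wh(x,0,z),max_speed=0.025)
    f=np.mean([F(b) for _ in range(3)],0); p=inv(readout.read_tcp_pos())
    print(round(x,4),round(z,4),np.round(f,1),np.round(p,4),readout.read_clock())
    z-=np.clip((16-f[2])/6000,-0.0005,0.0005)
    if f[0]<-20: break
import cv2
p,d=optics.get_image("wrist"); cv2.imwrite("pics/w3.png",cv2.resize(p[:,:,::-1],(768,576)))
p,d=optics.get_image("scene"); cv2.imwrite("pics/s3.png",cv2.resize(p[150:250,200:360,::-1],(800,500)))
E
```

```text
-0.0225 0.0303 [-11.4  -3.5  16.3] [-0.0277  0.0017  0.0331] 12.4833
-0.0175 0.0304 [-14.3  -3.8  15.6] [-0.0238  0.0017  0.0332] 12.8333
-0.0125 0.0303 [-14.8  -3.2  17.2] [-0.019   0.0017  0.0332] 13.1833
-0.0075 0.0305 [-13.7  -2.3  15.8] [-0.0135  0.0016  0.0332] 13.5333
-0.0025 0.0304 [-13.8  -3.3  15.8] [-0.0084  0.0016  0.0332] 13.8833
-0.0005 0.0304 [-14.   -3.4  16.7] [-0.0066  0.0016  0.0332] 14.1333
0.0015 0.0305 [-13.4  -3.4  15.8] [-0.0043  0.0016  0.0332] 14.3833
0.0035 0.0305 [-12.7  -3.1  16. ] [-0.0024  0.0016  0.0332] 14.6333
0.0055 0.0305 [-16.7  -3.4  15.6] [-0.0017  0.0016  0.0332] 14.8833
0.0075 0.0304 [-21.6  -3.5  15.3] [-0.0016  0.0016  0.0332] 15.1333
```

View pics/w3.png

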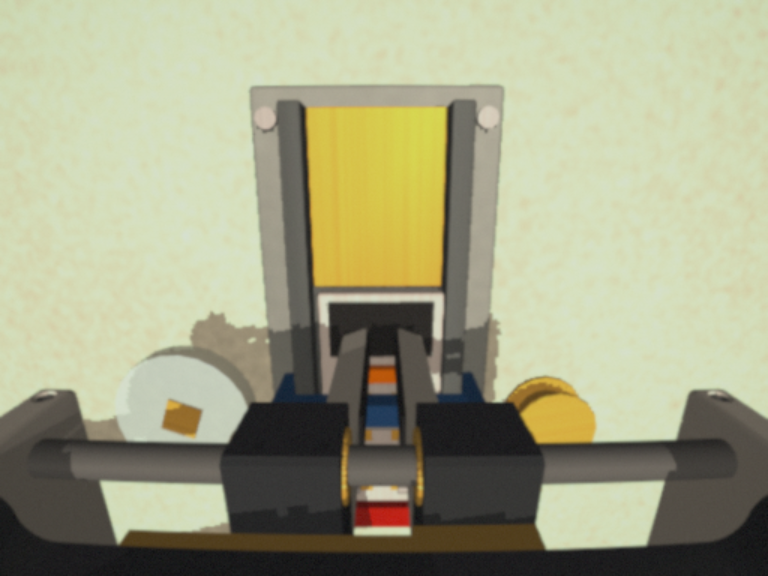

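View pics/s3.png

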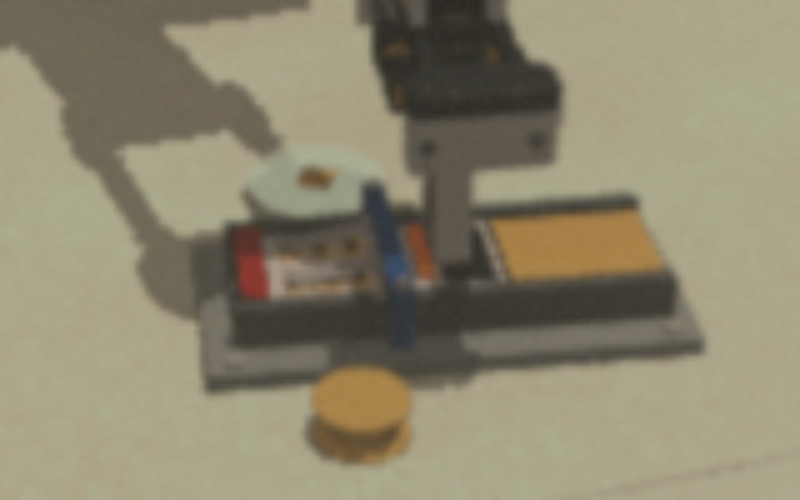

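```bash
python3 - <<'E'
from g import *
b=np.load("b.npy")
robot.line_to(wh(0.001,0.0012,0.0306),max_speed=0.03); robot.hold(0.1)
print(np.round(F(b),1),np.round(inv(readout.read_tcp_pos()),4))
robot.line_to(wh(-0.001,0.0014,0.0325),max_speed=0.02);robot.hold(0.1)
print(np.round(F(b),1),np.round(inv(readout.read_tcp_pos()),4))
robot.line_to(wh(-0.003,0.0014,0.037),max_speed=0.02)
print(np.round(F(b),1),np.round(inv(readout.read_tcp_pos()),4))
robot.line_to(wh(-0.003,0.0014,0.12),max_speed=0.08)
robot.line_to(wh(0.10,0.0,0.22),max_speed=0.15);robot.hold(0.3)
print(np.round(F(b),1),readout.read_clock())
P=optics.camera_params("wrist");p,d=optics.get_image("wrist")
np.savez("w4.npz",p=p,d=d,K=P["camera_matrix"],D=P["D"],T=P["pose"])
import cv2
cv2.imwrite("pics/w4.png",cv2.resize(p[0:200,170:335,::-1],None,fx=3,fy=3,interpolation=cv2.INTER_CUBIC))
E
```

```text
[-6.3 -3.7 18.1] [-0.0018  0.0016  0.0332]
[-1.9 -1.6  8.6] [-0.0019  0.0019  0.0333]
[ 1.  -0.4  0.1] [-0.0027  0.0012  0.0366]
[-0.2 -1.2 -0.4] 19.0917
```

View pics/w4.png

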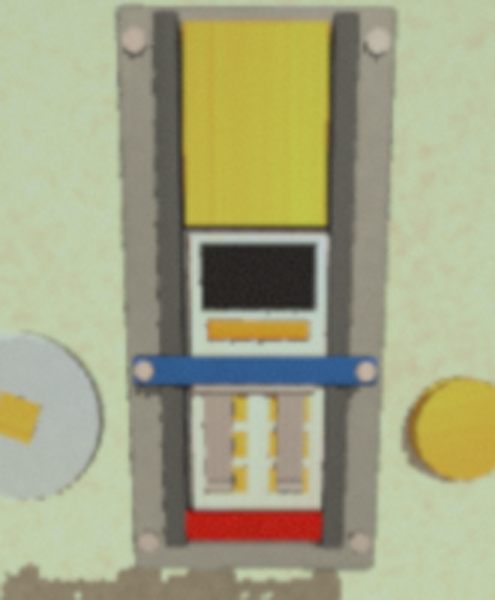

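```bash
python3 - <<'E'
import numpy as np
from h import *
from g import inv
f=np.load("w4.npz");d=f["d"];K=f["K"];T=f["T"]
def world(u,v):
    n=cv2.undistortPoints(np.array([[[u,v]]],float),K,f["D"])[0,0]
    z=np.median(d[v-3:v+4,u-3:u+4]); return (T@[n[0]*z,n[1]*z,z,1])[:3]
for nm,(u,v) in dict(bed=(255,120),bed2=(255,65),pad=(258,278),base=(130,200)).items():
    u=170+u//3; v=v//3; print(nm,(u,v),np.round(inv(world(u,v))*1e3,1))
for nm,uv,z in [("carrier rear",(259,232),.033),("bed front",(257,226),.032),("carrier front/red",(256,510),.033),("pad rear",(259,245),.033),("pad front",(258,309),.033),("base front",(255,565),.012),("base rear",(256,8),.012)]:
    print(nm,np.round(inv(proj_to_plane(f,[(uv[0]/3+170,uv[1]/3)],z)[0])*1e3,1))
E
```

```text
bed (255, 40) [-73.2   0.6  32.4]
bed2 (255, 21) [-94.9   0.6  32.2]
pad (256, 92) [-11.3   2.   33.9]
base (213, 66) [-46.4 -55.6  12.3]
carrier rear [-29.3   2.4  33. ]
bed front [-31.8   1.5  32. ]
carrier front/red [91.5  1.2 33. ]
pad rear [-24.    2.4  33. ]
pad front [ 2.3  2.  33. ]
base front [123.7   0.8  12. ]
base rear [-122.5    1.    12. ]
```

Carrier rear edge is at -29.3 mm, against an expected -30. The bed top is at 32.3 mm, so it is up, and the pad top is at 33.9 mm, so the carrier lies flat on the deck. The robot is clear, so I'm handing in.

```bash
python3 - <<'E'
from rig import job, readout
job.job_done(); print(readout.read_clock())
E
```

```text
the job is handed in; nothing more can be done
the job is handed in; nothing more can be done
```

The carrier is loaded: it lies flat on the deck, home against the red stop, with the bed back up behind it. The job is handed in; it reports no verdict.

**What I did:** I found the workholder and carrier in one wrist-camera picture, then pressed the nearly closed fingertips on the thumb pad just behind the orange rib. I slid the carrier about 73 mm under the bridge and leaf, mostly with 15–17 N of downward force. The push force rose to 22 N with the tool stalled, which showed it had reached the stop. I then eased off the push, lifted straight up and backed away, finishing the moves at about 19 s.

**Last checks, in the workholder frame:**

| Check | Measured | Expected |
|---|---|---|
| Carrier rear edge | x −29.3 mm | −30 mm |
| Carrier front edge | x 91.5 mm, touching the red stop in the picture | 90 mm |
| Pad top | z 33.9 mm | 33 mm |
| Bed top | z 32.3 mm | 32 mm |
| Force on the tool after release | about 1 N (noise) | 0 N |

- **Disagreements:** the differences are 1.5 mm at most, within the 2 mm calibration error.
- **Force dips:** the press was low while I built it up, then read 12.6 N early in the slide. I also eased it to 8.6 N at the stop before lifting off.
- **Not measured:** I didn't read the leaf angle, but the picture shows both strips lying over the carrier. The dish and spool look undisturbed; I did not recheck the other bystanders, which the arm did not go near.

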